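Slip-test two heel rests and rack the good one

TASK

Test the two black heel rests that lie at the wooden stop, one at a time: lay each sole down, lengthways, on the upper half of the sloping test ramp and let go. One that slips runs down into the blue catch tray by itself and is left there without the gripper touching it in the tray; one that stays put is taken off the ramp and laid flat, sole down, lengthways in a free lane of the yellow rack before the next is tested. Leave the heel rest already in the rack and the other things on the bench where they are.

Things in the scene. Friction and masses are not known exactly. Their poses are not given: they have to be found in the camera images.
- heel_a: Heel rest: black block 110 long (x) x 48 wide (y) x 22 mm thick, grey sole under, 0.11 to 0.22 kg. Origin: centre of the underside; z up, heel end at -x. Orange lug on top, centred at x = -42 mm: 12 (x) x 40 mm (y), 22 to 54 mm above the underside. All look alike; only the ramp shows if a sole grips. Starts sole down, heel 4 mm from the stock stop (no finger fits behind the lug); sides free.
- heel_b: Heel rest: black block 110 long (x) x 48 wide (y) x 22 mm thick, grey sole under, 0.11 to 0.22 kg. Origin: centre of the underside; z up, heel end at -x. Orange lug on top, centred at x = -42 mm: 12 (x) x 40 mm (y), 22 to 54 mm above the underside. All look alike; only the ramp shows if a sole grips. Starts sole down, heel 4 mm from the stock stop (no finger fits behind the lug); sides free.
- heel_done: A like heel rest, tested earlier, that lies in the rack's lane at +y (y = +64 mm in the rack's frame). A bystander to leave alone. Origin: centre of its underside.
- ramp: Fixed test ramp: smooth grey deck, blue catch tray at its foot. Origin on the bench under the deck's middle; x horizontal, downhill; y across; z up. The deck falls along +x at 24 degrees, 220 mm along the slope (x -100 to +100 mm), 150 mm wide between rails 9 mm high; surface 104 mm above the bench at the top edge, 14 mm at the foot.
- deck_mid (a point): Middle of the deck's sloping surface, 58.7 mm above the bench; axes as ramp (z vertical, not the slope's normal). A sole that grips stays put at once; one that slips starts at once and reaches the tray in about a second.
- tray_mid (a point): Centre of the blue catch tray's floor, 6 mm above the bench; axes as ramp. The tray runs 170 mm in x from the ramp's foot and is 150 mm wide; side walls 45 mm, end wall 60 mm high.
- rack: Fixed yellow rack of three lanes, open above and at both ends. Origin on the bench under its centre; lanes run along x, centred at y = -64, 0, +64 mm (the last is taken), 58 mm wide between 6 mm walls, 110 mm long; floor 8 mm, wall tops 62 mm above the bench. No finger fits beside a heel rest there: hold it by the lug, fingers fore and aft. Either way round will do.
- stock_stop: Fixed upright wooden board 18 mm thick (x), 240 mm long (y), 66 mm high; origin on the bench under its centre. The heel rests lie side by side on its +x side, 110 mm apart, their long axes along its x.
- screwdriver: Screwdriver lying on the bench, a bystander to leave alone. Origin at its underside.
- wax_jar: Red jar with a white lid, 52 mm across, 50 mm high, standing on the bench, a bystander to leave alone. Origin at its underside.
- tape_roll: Blue roll of tape, 90 mm across, 30 mm high, a bystander to leave alone. Origin at its underside.
- wrench: Steel wrench lying on the bench, a bystander to leave alone. Origin at its underside.
- wax_bar: Green wax bar 100 x 50 x 25 mm, a bystander to leave alone. Origin at its underside.
- pen_cup: White paper cup 80 mm across, 100 mm high, a bystander to leave alone. Origin at its underside.
- scraper: Flat scraper lying on the bench, a bystander to leave alone. Origin at its underside.
Things that resemble listed ones, but are neither listed nor needed, are in the scene too. What is shaped like the heel_a but red is not meant.

How it is judged (in metres and radians):
On the way, in this order (a step that is already met when the one before it is completed fails the run):
1. a heel rest that grips stands still by itself on the ramp, let go, or one that slips slides down it by itself (((distance between heel_a and deck_mid below 0.09 m and angle between heel_a's own z axis and vertical between 0.34 and 0.5 rad and linear speed of heel_a below 0.015 m/s and contact force between heel_a and ramp above 0.3 N and contact force between the fingers and heel_a below 0.05 N) or (distance between heel_b and deck_mid below 0.09 m and angle between heel_b's own z axis and vertical between 0.34 and 0.5 rad and linear speed of heel_b above 0.05 m/s and contact force between the fingers and heel_b below 0.5 N))), for 0.08 s.
2. with the first one put away (in the rack, or run into the tray), the other does the same ((((distance between heel_a and deck_mid below 0.09 m and angle between heel_a's own z axis and vertical between 0.34 and 0.5 rad and linear speed of heel_a below 0.015 m/s and contact force between heel_a and ramp above 0.3 N and contact force between the fingers and heel_a below 0.05 N) and (x of heel_b in the frame of tray_mid between -0.05 and 0.085 m and y of heel_b in the frame of tray_mid between -0.085 and 0.085 m and height (world z) of heel_b below 0.06 m)) or ((distance between heel_b and deck_mid below 0.09 m and angle between heel_b's own z axis and vertical between 0.34 and 0.5 rad and linear speed of heel_b above 0.05 m/s and contact force between the fingers and heel_b below 0.5 N) and ((y of heel_a in the frame of rack between -0.073 and -0.055 m or y of heel_a in the frame of rack between -0.009 and 0.009 m or y of heel_a in the frame of rack between 0.055 and 0.073 m) and x of heel_a in the frame of rack between -0.03 and 0.03 m and z of heel_a in the frame of rack between 0.003 and 0.014 m and angle between heel_a's own z axis and vertical below 0.12 rad and angle between the x axis of heel_a and the x axis of rack, either way round below 0.2 rad and linear speed of heel_a below 0.02 m/s)))), for 0.08 s.
At the end, for the whole second after the job is handed in: The heel rest that stays on the ramp lies flat, sole down, in a rack lane of its own (its centre within 30 mm of the lane's middle lengthways and 9 mm sideways, lengthways within 0.2 rad, on the floor), the one that slips lies in the catch tray, and both are let go and at rest ((y of heel_a in the frame of rack between -0.073 and -0.055 m or y of heel_a in the frame of rack between -0.009 and 0.009 m or y of heel_a in the frame of rack between 0.055 and 0.073 m) and x of heel_a in the frame of rack between -0.03 and 0.03 m and z of heel_a in the frame of rack between 0.003 and 0.014 m and angle between heel_a's own z axis and vertical below 0.12 rad and angle between the x axis of heel_a and the x axis of rack, either way round below 0.2 rad and linear speed of each of heel_a, heel_b below 0.02 m/s and x of heel_b in the frame of tray_mid between -0.05 and 0.085 m and y of heel_b in the frame of tray_mid between -0.085 and 0.085 m and height (world z) of heel_b below 0.06 m); the robot touches nothing.
It fails at once if the gripper touched a heel rest in the catch tray ((x of heel_b in the frame of tray_mid between -0.05 and 0.085 m and y of heel_b in the frame of tray_mid between -0.085 and 0.085 m and height (world z) of heel_b below 0.06 m) and contact force between the fingers and heel_b above 0.3 N).
It fails at once if a heel rest that grips was put or pushed into the catch tray (x of heel_a in the frame of tray_mid between -0.05 and 0.085 m and y of heel_a in the frame of tray_mid between -0.07 and 0.07 m and height (world z) of heel_a below 0.06 m).
It fails at once if another thing on the bench was moved more than 40 mm (distance of any of screwdriver, wax_jar, tape_roll, wrench, wax_bar, pen_cup, scraper, heel_done from where it was at the start of the episode above 0.04 m).
It also fails if it takes over 66 s, if anything falls off the work surface, if the arm or the gripper's body presses on something with over 40 N, if the wrist force passes 120 N, or if a joint passes its speed limit or range.

ROBOT

A 6-joint arm with a two-finger parallel gripper is mounted at the origin on the work surface. World frame = base frame: x ahead of the robot, y to its left, z up, the work surface at z = 0. Lengths are in mm, angles in rad, forces in N, time in s.
With the tool pointing down it reaches from about 300 to 850 mm from the base axis. Payload 4.2 kg.
Tool frame: the origin (TCP) lies midway between the tips of the shut fingers; the grasp point (between the pads) lies 19 mm behind it (robot.grip_point_offset is the distance from the TCP to the grasp point, in mm); z points along the fingers, y is the line along which they close (so a half turn about z gives the same grasp; the last joint's range is limited). The gripper opens to 91 mm and grips with 3 to 60 N. Pads are 32 mm wide; open, the fingers measure 118 mm over their backs; the gripper's body (76 mm by 178 mm) begins 60 mm behind the grasp point.
Start: joints at [1.126, 0.32, 1.565, -0, 1.257, -0.02], TCP at [236.984, 523.91, 213.976] pointing down, gripper open.
Joint ranges: [-3.11, 3.11], [-0.84, 2.01], [0.21, 2.61], [-1.34, 4.49], [0.05, 2.63], [-2.56, 2.56]. Speed limits (rad/s): [2.57, 2.57, 3.14, 3.14, 3.14, 3.14].

INTERFACE

Orientations are given as a 3x3 rotation matrix whose columns are the frame's x, y, z axes.
In Python, from rig import robot gives the robot as it stands. The module is installed in compiled form; this text tells all that it offers.
- The arm moves only by the tool apply_moves, never from a script. Its argument "motion" is a list of rows, each an object with "delta_rot": the turn, a rotation vector about the world's x, y, z in units of 8 degrees (1.0 is 8 degrees), a list of three; "travel": the shift along the world's x, y, z in units of 30 mm (1.0 is 30 mm), a list of three; "fingers": the opening, from -1 (shut) to 1 (fully open), so that 0 is half open. A call has 1 to 10 rows; each row shifts and turns the commanded pose from where the row before left it; what a row does not reach is not made up. A row lasts 1/10 s, in which the tool goes at most 50 mm and 8.59 degrees, less where a joint would pass 70% of its speed; a pose out of reach is approached as far as the arm can. A call is refused whole if a number of a shift passes 1 or a number of a turn 1, either way. A call with a gripper value outside its range is refused whole. The fingers move at their own pace and stop on an object; the grip force is fixed at half the most. Time passes only in rows, so rows that do not move let the fingers close. It gives the time, the measured TCP pose, the force, the opening and the grip force at its end, in the units of the state.
- robot.get_state(): the state, without advancing time (a new reading comes with each control period).
- robot.get_image(name): name is "side" or "top" or "wrist"; returns the picture (384x512x3 uint8, red, green, blue); there is no depth.
- robot.camera_info(name): a dict with "fx", "fy", "cx", "cy" (pixels), "R" (3x3) and "t" (3): a world point X has camera coordinates R X + t. Camera axes: x right, y down, z forward; pixel columns grow to the right and rows downward; lengths in mm; the calibration is good to about 2 mm. A picture is of the moment at which its call begins: read the wrist's pose just before it. camera_info takes no time and is no camera call; for the wrist camera it gives the pose at the moment of the call.
- robot.sign_off(): hands the job in; it is judged then, once.
The state is a dict: "time": time; "joint_positions": joint angles; "qvel": joint speeds; "joint_efforts": joint torques, N m; "tcp_pos": TCP position; "tool_rot": TCP orientation; "force": force on the tool from outside, world axes, zero at the start; "moment": the same for the moment, N m; "grip_width": finger opening in mm; "finger_force": force on a finger pad.
Only numpy, scipy, OpenCV 4.12 (cv2) and the standard library are available. Lean on these libraries where they do the work, as an engineer would, in place of code of your own. Each camera call takes 0.05 s, during which the arm holds its last target. There are 200 camera calls.

## Working session

There is one attempt and no reset: what is moved stays moved. The work goes in short steps, Python scripts to look and compute and a tool call to move; the robot and the scene stay as the last step left them, time stands still between calls to the robot, and variables do not carry over. Pictures are saved under pics/ and viewed, at most 14 in all, crops included, and the job is handed in when it is done.

Besides the shell and the picture viewer there is one more tool, called after "Call:" as name(argument=value, ...) on one line, values as JSON. apply_moves: Moves the arm, as the interface text tells. Its arguments: {"type":"object","properties":{"motion":{"type":"array","items":{"type":"object","properties":{"delta_rot":{"type":"array","items":{"type":"number"}},"travel":{"type":"array","items":{"type":"number"}},"fingers":{"type":"number"}}}}},"required":["motion"]}

```bash
mkdir -p pics; python3 - <<'E'
from rig import robot
import cv2,numpy as np
for n in("top","side"):
    im=robot.get_image(n); cv2.imwrite(f"pics/{n}0.png",im[:,:,::-1])
    c=robot.camera_info(n); R=np.array(c["R"]);print(n,c["fx"],c["cx"],c["cy"],(-R.T@np.array(c["t"])).round(),R.round(3).tolist())
s=robot.get_state();print(s["tcp_pos"],np.array(s["tool_rot"]).round(3).tolist(),s["time"],robot.grip_point_offset)
E
```

```text
top 470.6976280484421 256.51302405844103 195.94953419722628 [ 297.   34. 1376.] [[-0.02, -1.0, -0.004], [-0.985, 0.02, -0.171], [0.171, 0.001, -0.985]]
side 356.1759937086523 262.3034671277884 188.35735836830187 [ 360. -922.  924.] [[0.984, -0.179, -0.016], [-0.131, -0.651, -0.747], [0.123, 0.737, -0.664]]
[236.79735471 523.48851128 213.22474556] [[-0.911, 0.412, -0.001], [0.412, 0.911, -0.001], [-0.0, -0.002, -1.0]] 0.1 18.8
```

View pics/top0.png

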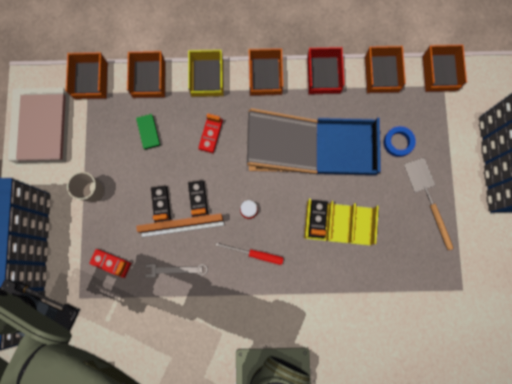

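View pics/side0.png

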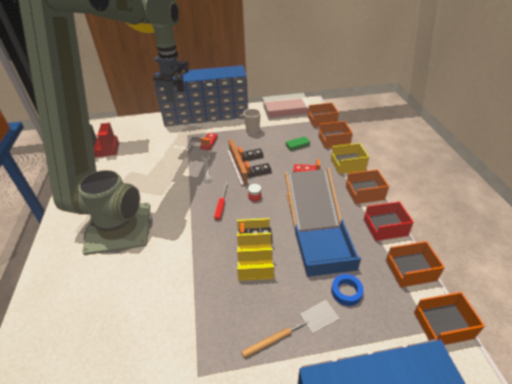

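The top view shows two black heel rests with orange lugs at the wooden stop, at (160,203) and (198,197). The red lookalikes are at (210,133) and (110,262). A third black one is in the rack at (318,217), which is heel_done. The two at the stop match the description. The ramp's high end is at (250,140) and its tray at (348,147). I'll measure these and confirm in an enlarged crop.

```bash
cat > h.py <<'E'
from rig import robot
import cv2,numpy as np
def cast(c,uv,z):
    R=np.array(c["R"]);t=np.array(c["t"]);o=-R.T@t
    d=np.c_[(np.atleast_2d(uv)-[c["cx"],c["cy"]])/[c["fx"],c["fy"]],np.ones(len(np.atleast_2d(uv)))]@R
    return o+d*((z-o[2])/d[:,2])[:,None]
def rects(im,lo,hi,roi,amin=20):
    x0,y0,x1,y1=roi
    m=cv2.inRange(cv2.cvtColor(im,cv2.COLOR_RGB2HSV)[y0:y1,x0:x1],lo,hi)
    cs,_=cv2.findContours(m,cv2.RETR_EXTERNAL,cv2.CHAIN_APPROX_NONE)
    return [cv2.boxPoints(cv2.minAreaRect(k))+[x0,y0] for k in cs if cv2.contourArea(k)>=amin]
E
python3 - <<'E'
from h import *
im=cv2.imread("pics/top0.png")[:,:,::-1].copy();c=robot.camera_info("top")
def show(n,bs,z):
    for b in bs:
        p=cast(c,b,z)[:,:2];e=p[1]-p[0];f=p[2]-p[1]
        l=e if np.hypot(*e)>np.hypot(*f) else f
        print(n,b.mean(0).round(1),"world",p.mean(0).round(1),"size",np.hypot(*e).round(),np.hypot(*f).round(),"ang",np.degrees(np.arctan2(l[1],l[0])).round(1))
show("lug",rects(im,(5,130,120),(18,255,255),(145,180,212,222),8),54)
show("black",rects(im,(0,0,0),(180,255,60),(145,175,212,214),60),22)
show("rack",rects(im,(24,120,80),(34,255,255),(295,190,390,255),60),62)
show("tray",rects(im,(100,120,50),(120,255,255),(310,110,383,180),200),50)
show("wood",rects(im,(8,90,90),(20,255,255),(240,100,325,180),30),70)
cv2.imwrite("pics/crop0.png",cv2.resize(im[95:255,130:390,::-1],None,fx=3,fy=3,interpolation=cv2.INTER_CUBIC))
E
```

```text
lug [188. 218.] world [466.6 230. ] size 130.0 17.0 ang -91.2
lug [159.5 216.4] world [472.7 310.8] size 38.0 13.0 ang -82.9
lug [197.5 211.1] world [485.9 203.1] size 38.0 14.0 ang -82.9
black [160.6 200.2] world [524.8 315.1] size 49.0 82.0 ang -172.7
black [198.1 197.6] world [530.4 205.7] size 47.0 98.0 ang -172.6
rack [375.8 224.5] world [ 437.  -297.4] size 105.0 11.0 ang -8.7
rack [339.1 221.9] world [ 446.5 -195.2] size 114.0 188.0 ang -96.3
tray [348. 146.] world [ 669.5 -234.2] size 163.0 182.0 ang -91.2
wood [281.5 167.5] world [604.  -37.7] size 24.0 198.0 ang -94.0
wood [282.7 114.9] world [760.2 -45.5] size 10.0 198.0 ang -102.0
```

View pics/crop0.png

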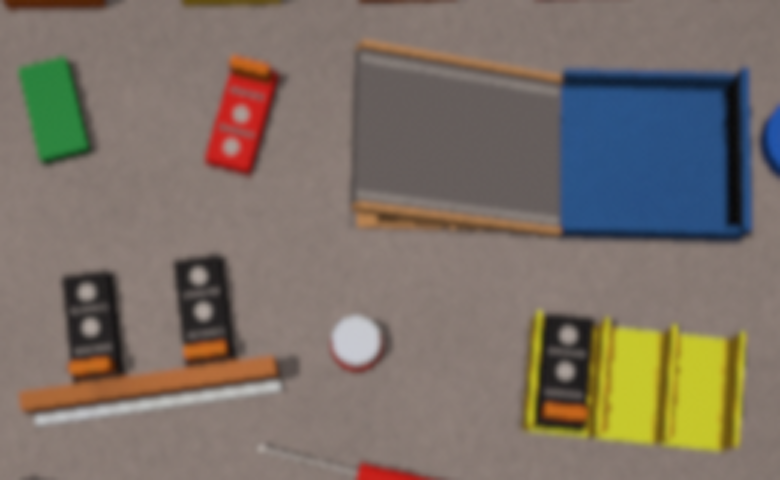

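The crop confirms the two black heel rests at the stop, with lugs toward the stop at crop (92,366) and (205,349). Deck corners in the crop are about (358,50), (355,197), (562,85) and (560,222). Rack wall tops run from (540,312) to (743,335).

```bash
python3 - <<'E'
from h import *
c=robot.camera_info("top")
f=lambda p,z:cast(c,np.array(p)/3+[130,95],z).round(1)
a=f([(360,58),(357,195)],105);b=f([(562,90),(561,220)],16)
print("deck top",a.tolist(),"foot",b.tolist(),"mid",(a.mean(0)+b.mean(0))/2)
d=b.mean(0)-a.mean(0);print("downhill",np.degrees(np.arctan2(d[1],d[0])),np.hypot(d[0],d[1]))
t=f([(565,75),(748,72),(565,234),(748,236)],50);print("tray",t.tolist())
# rack wall tops: far end (top) points of 4 walls, near end
print("rack far",f([(540,312),(608,318),(675,325),(743,333)],62).tolist());print("near",f([(530,428),(598,434),(665,440),(737,447)],62).tolist())
E
```

```text
deck top [[751.5, 48.7, 105.0], [618.8, 53.8, 105.0]] foot [[745.4, -152.3, 16.0], [611.8, -145.7, 16.0]] mid [681.875 -48.875  60.5  ]
downhill -91.87342623429033 200.35709371020533
tray [[749.4, -151.2, 50.0], [748.7, -330.5, 50.0], [590.1, -144.5, 50.0], [584.5, -319.9, 50.0]]
rack far [[512.7, -116.1, 62.0], [505.6, -179.9, 62.0], [497.7, -242.6, 62.0], [488.8, -306.0, 62.0]]
near [[403.6, -102.6, 62.0], [396.8, -165.5, 62.0], [390.0, -227.3, 62.0], [382.1, -293.7, 62.0]]
```

Call:
apply_moves(motion=[{"travel": [1,-1,0],"delta_rot": [0,0,1],"fingers": 1},{"travel": [1,-1,0],"delta_rot": [0,0,1],"fingers": 1},{"travel": [1,-1,0],"delta_rot": [0,0,1],"fingers": 1},{"travel": [1,-1,0],"delta_rot": [0,0,0.9],"fingers": 1},{"travel": [1,-1,0],"fingers": 1},{"travel": [1,-1,0],"fingers": 1},{"travel": [1,-1,0],"fingers": 1},{"travel": [1,-1,0],"fingers": 1},{"travel": [0.8,-1,0],"fingers": 1},{"travel": [0,-1,0],"fingers": 1}])

```text
schema error: expected keys delta_rot, travel, fingers
```

Call:
apply_moves(motion=[{"travel": [1,-1,0],"delta_rot": [0,0,1],"fingers": 1},{"travel": [1,-1,0],"delta_rot": [0,0,1],"fingers": 1},{"travel": [1,-1,0],"delta_rot": [0,0,1],"fingers": 1},{"travel": [1,-1,0],"delta_rot": [0,0,0.94],"fingers": 1},{"travel": [1,-1,0],"delta_rot": [0,0,0],"fingers": 1},{"travel": [1,-1,0],"delta_rot": [0,0,0],"fingers": 1},{"travel": [1,-1,0],"delta_rot": [0,0,0],"fingers": 1},{"travel": [1,-1,0],"delta_rot": [0,0,0],"fingers": 1},{"travel": [1,-1,0],"delta_rot": [0,0,0],"fingers": 1},{"travel": [0.7,-1,0],"delta_rot": [0,0,0],"fingers": 1}])

```text
time: 1.1
tcp_pos: [529.5, 222.3, 213.4]
tool_rot: [[-0.992, -0.124, -0.0], [-0.124, 0.992, -0.0], [0.0, -0.0, -1.0]]
force: [0.0, -0.5, 0.4]
grip_width: 91.6
finger_force: 0.0
```

Call:
apply_moves(motion=[{"travel": [0,-0.5,0],"delta_rot": [0,0,0],"fingers": 1},{"travel": [0,0,0],"delta_rot": [0,0,0],"fingers": 1},{"travel": [0,0,0],"delta_rot": [0,0,0],"fingers": 1}])

```text
time: 1.4
tcp_pos: [527.2, 209.4, 213.8]
tool_rot: [[-0.992, -0.125, -0.001], [-0.125, 0.992, 0.001], [0.001, 0.001, -1.0]]
force: [0.1, -0.4, 0.3]
grip_width: 91.4
finger_force: 0.0
```

```bash
python3 - <<'E'
from h import *
s=robot.get_state();c=robot.camera_info("wrist");im=robot.get_image("wrist")
cv2.imwrite("pics/w1.png",im[:,:,::-1]);print(s["tcp_pos"],np.array(s["tool_rot"]).round(3).tolist(),s["time"],s["joint_positions"])
R=np.array(c["R"]);print((-R.T@np.array(c["t"])).round(),R.round(2).tolist())
for z,lo,hi in((54,(5,130,120),(20,255,255)),(22,(0,0,0),(180,255,60))):
  for b in rects(im,lo,hi,(0,0,512,384),400):
    p=cast(c,b,z)[:,:2];e=p[1]-p[0];f=p[2]-p[1];l=max(e,f,key=np.linalg.norm)
    print(z,b.mean(0).round(),p.mean(0).round(1),np.hypot(*e).round(),np.hypot(*f).round(),np.degrees(np.arctan2(l[1],l[0])).round(1))
E
```

```text
[527.17138231 209.4328069  213.83748648] [[-0.992, -0.125, -0.001], [-0.125, 0.992, 0.001], [0.001, 0.001, -1.0]] 1.4 [ 3.57288925e-01  3.07803207e-01  1.58219922e+00  1.05458259e-03
  1.25217573e+00 -1.33901389e+00]
[456. 201. 384.] [[-0.12, 0.99, 0.0], [0.96, 0.12, 0.25], [0.25, 0.03, -0.97]]
54 [362. 137.] [474.  310.1] 39.0 12.0 97.1
54 [256. 136.] [486.5 202.3] 40.0 12.0 97.1
54 [409. 112.] [443.2 351.9] 52.0 15.0 97.1
54 [258. 111.] [461.6 200.3] 79.0 14.0 97.1
22 [431. 265.] [622.8 439.1] 196.0 118.0 98.8
22 [256. 295.] [699.8 227.3] 609.0 264.0 97.1
22 [256. 184.] [546.1 208.3] 69.0 42.0 -173.9
22 [347. 210.] [566.2 322.6] 62.0 167.0 44.0
```

View pics/w1.png

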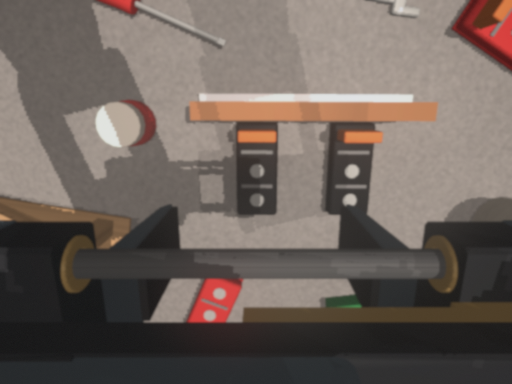

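The wrist view shows the two black heel rests at the stop, lugs at (256,136) and (362,137), with the wax jar at (125,124). The nearer one is centred under the gripper, so I descend and grip it by the sides.

Call:
apply_moves(motion=[{"travel": [0,0,-1],"delta_rot": [0,0,0],"fingers": 1},{"travel": [0,0,-1],"delta_rot": [0,0,0],"fingers": 1},{"travel": [0,0,-1],"delta_rot": [0,0,0],"fingers": 1},{"travel": [0,0,-1],"delta_rot": [0,0,0],"fingers": 1},{"travel": [0,0,-1],"delta_rot": [0,0,0],"fingers": 1},{"travel": [0,0,-1],"delta_rot": [0,0,0],"fingers": 1},{"travel": [0,0,-0.5],"delta_rot": [0,0,0],"fingers": 1},{"travel": [0,0,-0.4],"delta_rot": [0,0,0],"fingers": 1},{"travel": [0,0,0],"delta_rot": [0,0,0],"fingers": -1},{"travel": [0,0,0],"delta_rot": [0,0,0],"fingers": -1}])

```text
time: 2.45
tcp_pos: [528.3, 209.7, 7.6]
tool_rot: [[-0.992, -0.126, 0.001], [-0.126, 0.992, 0.001], [-0.001, 0.0, -1.0]]
force: [0.8, 1.0, 0.8]
grip_width: 78.4
finger_force: 0.0
```

Call:
apply_moves(motion=[{"travel": [0,0,0],"delta_rot": [0,0,0],"fingers": -1},{"travel": [0,0,0],"delta_rot": [0,0,0],"fingers": -1},{"travel": [0,0,0],"delta_rot": [0,0,0],"fingers": -1},{"travel": [0,0,0],"delta_rot": [0,0,0],"fingers": -1},{"travel": [0,0,0],"delta_rot": [0,0,0],"fingers": -1}])

```text
time: 2.95
tcp_pos: [528.3, 208.9, 7.5]
tool_rot: [[-0.992, -0.125, 0.001], [-0.125, 0.992, 0.0], [-0.001, 0.0, -1.0]]
force: [-1.1, -0.5, 4.0]
grip_width: 47.8
finger_force: 30.0
```

Call:
apply_moves(motion=[{"travel": [0,0,1],"delta_rot": [0,0,0],"fingers": -1},{"travel": [0,0,1],"delta_rot": [0,0,0],"fingers": -1},{"travel": [0,0,1],"delta_rot": [0,0,0],"fingers": -1},{"travel": [0,0,1],"delta_rot": [0,0,-1],"fingers": -1},{"travel": [0.5,-0.5,1],"delta_rot": [0,0,-1],"fingers": -1},{"travel": [0.5,-0.5,1],"delta_rot": [0,0,-1],"fingers": -1},{"travel": [0.5,-0.5,0.5],"delta_rot": [0,0,-1],"fingers": -1},{"travel": [0.5,-0.5,0],"delta_rot": [0,0,-1],"fingers": -1},{"travel": [0.5,-0.5,0],"delta_rot": [0,0,-1],"fingers": -1},{"travel": [0.5,-0.5,0],"delta_rot": [0,0,-1],"fingers": -1}])

```text
time: 3.95
tcp_pos: [618.1, 118.2, 201.5]
tool_rot: [[-0.654, 0.756, -0.001], [0.756, 0.654, -0.0], [0.001, -0.001, -1.0]]
force: [0.3, 0.2, -1.4]
grip_width: 47.8
finger_force: 30.0
```

Call:
apply_moves(motion=[{"travel": [0.5,-0.5,0],"delta_rot": [0,0,-1],"fingers": -1},{"travel": [0.5,-0.5,0],"delta_rot": [0,0,-1],"fingers": -1},{"travel": [0.5,-0.5,0],"delta_rot": [0,0,-1],"fingers": -1},{"travel": [0.5,-0.5,0],"delta_rot": [0,0,-1],"fingers": -1},{"travel": [0.5,-0.5,0],"delta_rot": [0,0,-1],"fingers": -1},{"travel": [0.2,-0.5,0],"delta_rot": [0,0,-0.34],"fingers": -1},{"travel": [0,-0.5,0],"delta_rot": [0,0,0],"fingers": -1},{"travel": [0,-0.3,0],"delta_rot": [0,0,0],"fingers": -1},{"travel": [0,0,0],"delta_rot": [0,0,0],"fingers": -1},{"travel": [0,0,0],"delta_rot": [0,0,0],"fingers": -1}])

```text
time: 4.95
tcp_pos: [698.5, 5.2, 202.3]
tool_rot: [[0.026, 1.0, 0.0], [1.0, -0.026, 0.001], [0.001, 0.0, -1.0]]
force: [0.6, 0.9, -1.3]
grip_width: 47.7
finger_force: 30.0
```

```bash
python3 - <<'E'
from h import *
s=robot.get_state();c=robot.camera_info("wrist");im=robot.get_image("wrist")
t=robot.get_image("top")
cv2.imwrite("pics/w2.png",np.hstack([cv2.resize(im,(400,300)),cv2.resize(t[80:230,200:400],(400,300),interpolation=cv2.INTER_CUBIC)])[:,:,::-1]);print(s["tcp_pos"],s["joint_positions"],s["grip_width"])
np.savez("w2.npz",im=im,**c)
E
```

```text
[698.49113004   5.17704994 202.25037447] [-9.34971717e-03  5.25037341e-01  1.26297259e+00  6.32824323e-04
  1.35356836e+00  1.68547159e-02] 47.741518155845036
```

View pics/w2.png

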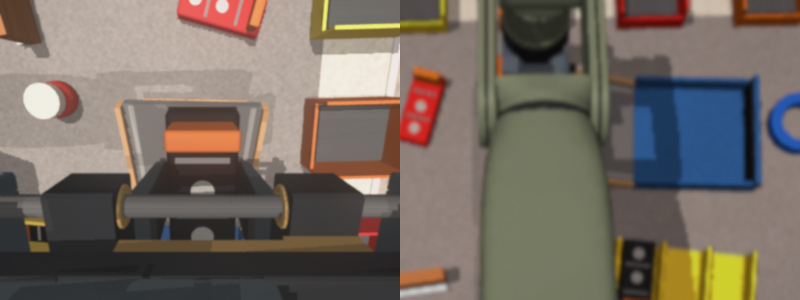

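The wrist view (left half) shows the heel held above the deck, lug at (202,137). The ramp's top-edge rail corners are at about (127,103) and (263,102) in the half-picture.

```bash
python3 - <<'E'
from h import *
d=np.load("w2.npz");c={k:d[k] for k in d.files}
for z in(104,113): print(z,cast(c,np.array([(120,103),(131,103),(257,103),(266,102)])*1.28,z).round(1).tolist())
h=cv2.cvtColor(d["im"],cv2.COLOR_RGB2HSV)
m=cv2.inRange(h,(8,90,90),(22,255,255))
for v in(138,150,165,180,200): print(v,[ (int(r[0]),int(r[-1])) for r in np.split(x:=np.where(m[v])[0],np.where(np.diff(x)>2)[0]+1) if len(r)>1])
E
```

```text
File "<stdin>", line 6
SyntaxError: assignment expression cannot be used in a comprehension iterable expression
```

```bash
python3 - <<'E'
from h import *
d=np.load("w2.npz");c={k:d[k] for k in d.files}
for z in(104,113): print(z,cast(c,np.array([(120,103),(131,103),(257,103),(266,102)])*1.28,z).round(1).tolist())
h=cv2.cvtColor(d["im"],cv2.COLOR_RGB2HSV)
m=cv2.inRange(h,(8,90,90),(22,255,255))
for v in(138,150,165,180,200):
    x=np.where(m[v])[0];print(v,[(int(r[0]),int(r[-1])) for r in np.split(x,np.where(np.diff(x)>2)[0]+1) if len(r)>1])
E
```

```text
104 [[611.7, 57.4, 104.0], [623.4, 57.1, 104.0], [757.6, 53.4, 104.0], [767.1, 54.2, 104.0]]
113 [[614.6, 58.0, 113.0], [625.9, 57.7, 113.0], [755.7, 54.2, 113.0], [764.9, 55.0, 113.0]]
138 [(147, 155), (336, 342), (390, 408), (499, 511)]
150 [(149, 157), (335, 342), (389, 407), (497, 511)]
165 [(153, 160), (213, 305), (332, 339), (388, 406), (495, 511)]
180 [(156, 163), (210, 308), (329, 336), (387, 404), (493, 511)]
200 [(161, 168), (325, 331), (385, 403), (489, 511)]
```

Call:
apply_moves(motion=[{"travel": [-0.33,-0.5,0],"delta_rot": [1,0,0],"fingers": -1},{"travel": [0,0,0],"delta_rot": [1,0,0],"fingers": -1},{"travel": [0,0,-0.5],"delta_rot": [1,0,0],"fingers": -1},{"travel": [0,0,-1],"delta_rot": [0,0,0],"fingers": -1},{"travel": [0,0,-1],"delta_rot": [0,0,0],"fingers": -1},{"travel": [0,0,-1],"delta_rot": [0,0,0],"fingers": -1},{"travel": [0,0,0],"delta_rot": [0,0,0],"fingers": -1},{"travel": [0,0,0],"delta_rot": [0,0,0],"fingers": -1}])

```text
time: 5.85
tcp_pos: [689.3, -9.4, 97.5]
tool_rot: [[0.026, 1.0, -0.0], [0.913, -0.024, 0.407], [0.407, -0.011, -0.913]]
force: [0.2, -0.6, -1.6]
grip_width: 47.4
finger_force: 30.0
```

```bash
python3 - <<'E'
from h import *
s=robot.get_state();im=robot.get_image("side")
print(s["tcp_pos"],s["joint_positions"],s["force"])
cv2.imwrite("pics/s2.png",cv2.resize(im[120:290,220:400],(720,600*17//15),interpolation=cv2.INTER_CUBIC)[:600,:,::-1])
E
```

```text
[689.31049466  -9.42986579  97.48043092] [-0.22510393  0.62617576  1.42693208  0.43604931  1.22062805 -0.37815086] [ 0.18084493 -0.61237793 -1.57388844]
```

View pics/s2.png

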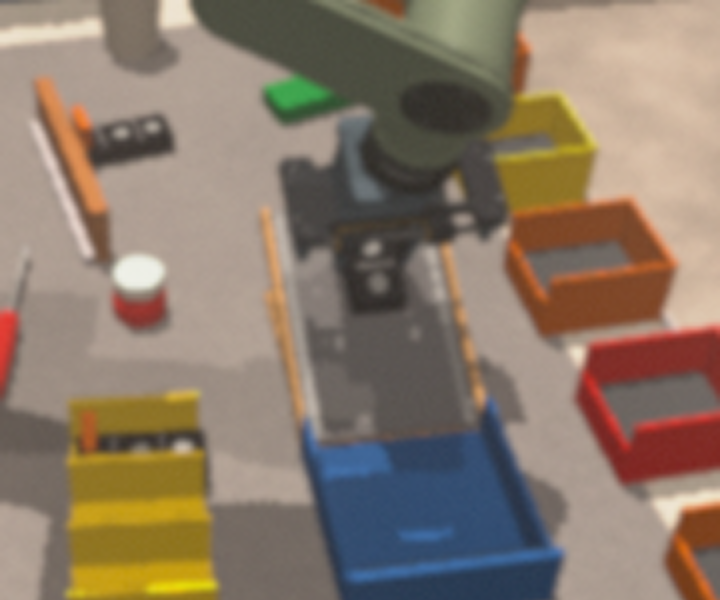

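The side view shows the heel rest centred between the rails on the upper deck, at about (378,275), and just above the surface. I'll lower it gently along the normal.

Call:
apply_moves(motion=[{"travel": [0,0.05,-0.12],"delta_rot": [0,0,0],"fingers": -1},{"travel": [0,0.05,-0.12],"delta_rot": [0,0,0],"fingers": -1},{"travel": [0,0,0],"delta_rot": [0,0,0],"fingers": -1},{"travel": [0,0,0],"delta_rot": [0,0,0],"fingers": -1}])

```text
time: 6.3
tcp_pos: [689.1, -6.9, 90.1]
tool_rot: [[0.026, 1.0, 0.0], [0.913, -0.024, 0.407], [0.406, -0.01, -0.914]]
force: [-0.3, 0.3, -2.0]
grip_width: 47.7
finger_force: 30.0
```

Call:
apply_moves(motion=[{"travel": [0,0.025,-0.06],"delta_rot": [0,0,0],"fingers": -1},{"travel": [0,0,0],"delta_rot": [0,0,0],"fingers": -1}])

```text
time: 6.5
tcp_pos: [689.0, -6.3, 87.8]
tool_rot: [[0.027, 1.0, -0.0], [0.913, -0.025, 0.407], [0.407, -0.011, -0.914]]
force: [-0.9, 0.1, -2.4]
grip_width: 47.9
finger_force: 30.0
```

Call:
apply_moves(motion=[{"travel": [0,0.025,-0.06],"delta_rot": [0,0,0],"fingers": -1},{"travel": [0,0,0],"delta_rot": [0,0,0],"fingers": -1}])

```text
time: 6.7
tcp_pos: [689.2, -5.6, 86.1]
tool_rot: [[0.027, 1.0, 0.0], [0.913, -0.025, 0.407], [0.407, -0.011, -0.914]]
force: [0.1, 0.4, -2.0]
grip_width: 47.7
finger_force: 30.0
```

Call:
apply_moves(motion=[{"travel": [0,0.025,-0.06],"delta_rot": [0,0,0],"fingers": -1},{"travel": [0,0,0],"delta_rot": [0,0,0],"fingers": -1}])

```text
time: 6.9
tcp_pos: [689.4, -5.6, 86.0]
tool_rot: [[0.026, 1.0, 0.002], [0.913, -0.025, 0.406], [0.406, -0.009, -0.914]]
force: [-2.1, -3.2, 5.9]
grip_width: 47.5
finger_force: 30.0
```

Call:
apply_moves(motion=[{"travel": [0,0.025,-0.06],"delta_rot": [0,0,0],"fingers": -1},{"travel": [0,0,0],"delta_rot": [0,0,0],"fingers": -1}])

```text
time: 7.1
tcp_pos: [689.9, -5.6, 85.9]
tool_rot: [[0.025, 1.0, 0.004], [0.914, -0.025, 0.406], [0.406, -0.007, -0.914]]
force: [-3.9, -5.8, 12.3]
grip_width: 47.7
finger_force: 30.0
```

Call:
apply_moves(motion=[{"travel": [0,-0.03,0.07],"delta_rot": [0,0,0],"fingers": -1},{"travel": [0,0,0],"delta_rot": [0,0,0],"fingers": 1},{"travel": [0,0,0],"delta_rot": [0,0,0],"fingers": 1},{"travel": [0,0,0],"delta_rot": [0,0,0],"fingers": 1},{"travel": [0,0,0],"delta_rot": [0,0,0],"fingers": 1},{"travel": [0,0,0],"delta_rot": [0,0,0],"fingers": 1},{"travel": [0,0,0],"delta_rot": [0,0,0],"fingers": 1},{"travel": [0,0,0],"delta_rot": [0,0,0],"fingers": 1}])

```text
time: 7.9
tcp_pos: [689.1, -4.9, 84.6]
tool_rot: [[0.027, 1.0, -0.0], [0.913, -0.025, 0.407], [0.407, -0.011, -0.914]]
force: [-0.9, 0.5, -0.0]
grip_width: 90.9
finger_force: 0.0
```

```bash
python3 - <<'E'
from h import *
s=robot.get_state();im=robot.get_image("side");w=robot.get_image("wrist")
print(s["tcp_pos"],s["grip_width"],s["time"])
cv2.imwrite("pics/s3.png",np.hstack([cv2.resize(im[120:290,220:400],(400,380),interpolation=cv2.INTER_CUBIC),cv2.resize(w,(400,380))])[:,:,::-1])
E
```

```text
[689.08278249  -4.93489331  84.59108851] 90.87043307040565 7.9
```

View pics/s3.png

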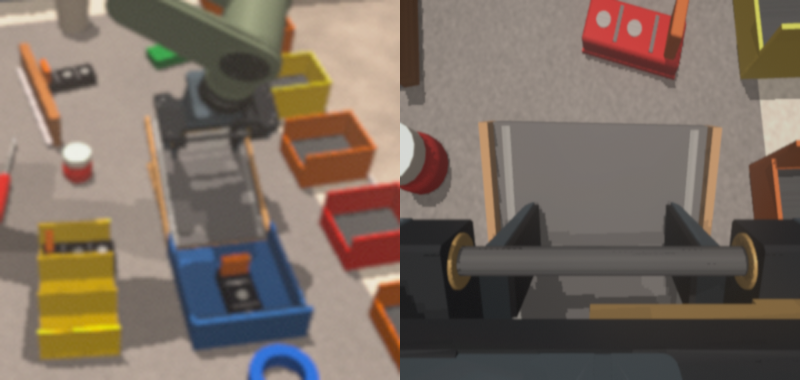

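The side view shows the first heel rest slid into the blue tray, at (240,280) in the left half, and the deck is empty. So that one slips. Now I go for the second, still at the stop.

Call:
apply_moves(motion=[{"travel": [0,-0.4,0.9],"delta_rot": [0,0,0],"fingers": 1},{"travel": [0,0,1],"delta_rot": [-1,0,0],"fingers": 1},{"travel": [0,0,1],"delta_rot": [-1,0,0],"fingers": 1},{"travel": [0,0,1],"delta_rot": [-1,0,0],"fingers": 1},{"travel": [-0.5,1,0.4],"delta_rot": [0,0,1],"fingers": 1},{"travel": [-0.5,1,0],"delta_rot": [0,0,1],"fingers": 1},{"travel": [-0.5,1,0],"delta_rot": [0,0,1],"fingers": 1},{"travel": [-0.5,1,0],"delta_rot": [0,0,1],"fingers": 1},{"travel": [-0.5,1,0],"delta_rot": [0,0,1],"fingers": 1},{"travel": [-0.5,1,0],"delta_rot": [0,0,1],"fingers": 1}])

```text
time: 9.0
tcp_pos: [598.2, 164.2, 213.8]
tool_rot: [[-0.729, 0.685, 0.0], [0.685, 0.729, 0.0], [0.0, 0.0, -1.0]]
force: [0.4, 0.4, -0.0]
grip_width: 91.4
finger_force: 0.0
```

Call:
apply_moves(motion=[{"travel": [-0.5,1,0],"delta_rot": [0,0,1],"fingers": 1},{"travel": [-0.5,1,0],"delta_rot": [0,0,1],"fingers": 1},{"travel": [-0.5,1,0],"delta_rot": [0,0,1],"fingers": 1},{"travel": [-0.5,1,0],"delta_rot": [0,0,1],"fingers": 1},{"travel": [-0.5,1,0],"delta_rot": [0,0,1],"fingers": 1},{"travel": [-0.25,0.1,0],"delta_rot": [0,0,1],"fingers": 1},{"travel": [0,0,0],"delta_rot": [0,0,0.34],"fingers": 1},{"travel": [0,0,0],"delta_rot": [0,0,0],"fingers": 1},{"travel": [0,0,0],"delta_rot": [0,0,0],"fingers": 1}])

```text
time: 9.9
tcp_pos: [516.6, 316.0, 213.8]
tool_rot: [[-0.992, -0.124, 0.0], [-0.124, 0.992, 0.0], [-0.0, 0.0, -1.0]]
force: [0.0, -0.1, 0.1]
grip_width: 91.7
finger_force: 0.0
```

```bash
python3 - <<'E'
from h import *
s=robot.get_state();c=robot.camera_info("wrist");im=robot.get_image("wrist")
print(s["tcp_pos"],s["joint_positions"])
for b in rects(im,(5,130,120),(20,255,255),(0,0,512,384),300):
    p=cast(c,b,54)[:,:2];e=p[1]-p[0];f=p[2]-p[1];l=max(e,f,key=np.linalg.norm)
    print(b.mean(0).round(),p.mean(0).round(1),np.hypot(*e).round(),np.hypot(*f).round(),np.degrees(np.arctan2(l[1],l[0])).round(1))
E
```

```text
[516.61497268 315.95542126 213.76355666] [ 5.29826319e-01  3.67991993e-01  1.49194959e+00  1.48070602e-04
  1.28146257e+00 -1.16507199e+00]
[260. 134.] [473.7 311.6] 40.0 12.0 97.1
[150. 108.] [461.5 199.8] 51.0 14.0 97.1
```

Call:
apply_moves(motion=[{"travel": [0,0,-1],"delta_rot": [0,0,0],"fingers": 1},{"travel": [0,0,-1],"delta_rot": [0,0,0],"fingers": 1},{"travel": [0,0,-1],"delta_rot": [0,0,0],"fingers": 1},{"travel": [0,0,-1],"delta_rot": [0,0,0],"fingers": 1},{"travel": [0,0,-1],"delta_rot": [0,0,0],"fingers": 1},{"travel": [0,0,-1],"delta_rot": [0,0,0],"fingers": 1},{"travel": [0,0,-0.5],"delta_rot": [0,0,0],"fingers": 1},{"travel": [0,0,-0.4],"delta_rot": [0,0,0],"fingers": 1},{"travel": [0,0,0],"delta_rot": [0,0,0],"fingers": -1},{"travel": [0,0,0],"delta_rot": [0,0,0],"fingers": -1}])

```text
time: 10.95
tcp_pos: [517.2, 316.2, 7.2]
tool_rot: [[-0.992, -0.124, 0.001], [-0.124, 0.992, 0.001], [-0.001, 0.001, -1.0]]
force: [0.7, 0.1, 0.2]
grip_width: 77.9
finger_force: 0.0
```

Call:
apply_moves(motion=[{"travel": [0,0,0],"delta_rot": [0,0,0],"fingers": -1},{"travel": [0,0,0],"delta_rot": [0,0,0],"fingers": -1},{"travel": [0,0,0],"delta_rot": [0,0,0],"fingers": -1},{"travel": [0,0,0],"delta_rot": [0,0,0],"fingers": -1},{"travel": [0,0,0],"delta_rot": [0,0,0],"fingers": -1}])

```text
time: 11.45
tcp_pos: [516.8, 316.3, 7.3]
tool_rot: [[-0.992, -0.125, 0.001], [-0.125, 0.992, 0.001], [-0.001, 0.001, -1.0]]
force: [-0.8, -0.3, 2.1]
grip_width: 47.6
finger_force: 30.0
```

Call:
apply_moves(motion=[{"travel": [0,0,1],"delta_rot": [0,0,0],"fingers": -1},{"travel": [0,0,1],"delta_rot": [0,0,0],"fingers": -1},{"travel": [0,0,1],"delta_rot": [0,0,0],"fingers": -1},{"travel": [0,0,1],"delta_rot": [0,0,-1],"fingers": -1},{"travel": [0.5,-0.9,1],"delta_rot": [0,0,-1],"fingers": -1},{"travel": [0.5,-0.9,1],"delta_rot": [0,0,-1],"fingers": -1},{"travel": [0.5,-0.9,0.5],"delta_rot": [0,0,-1],"fingers": -1},{"travel": [0.5,-0.9,0],"delta_rot": [0,0,-1],"fingers": -1},{"travel": [0.5,-0.9,0],"delta_rot": [0,0,-1],"fingers": -1},{"travel": [0.5,-0.9,0],"delta_rot": [0,0,-1],"fingers": -1}])

```text
time: 12.45
tcp_pos: [606.7, 152.8, 201.4]
tool_rot: [[-0.654, 0.756, -0.001], [0.756, 0.654, -0.0], [0.0, -0.001, -1.0]]
force: [0.9, -0.7, -1.7]
grip_width: 47.9
finger_force: 30.0
```

Call:
apply_moves(motion=[{"travel": [0.5,-0.9,0],"delta_rot": [0,0,-1],"fingers": -1},{"travel": [0.5,-0.9,0],"delta_rot": [0,0,-1],"fingers": -1},{"travel": [0.5,-0.9,0],"delta_rot": [0,0,-1],"fingers": -1},{"travel": [0.5,-0.9,0],"delta_rot": [0,0,-1],"fingers": -1},{"travel": [0.5,-0.9,0],"delta_rot": [0,0,-1],"fingers": -1},{"travel": [0.2,-0.9,0],"delta_rot": [0,0,-0.34],"fingers": -1},{"travel": [0,0,0],"delta_rot": [1,0,0],"fingers": -1},{"travel": [0,0,0],"delta_rot": [1,0,0],"fingers": -1},{"travel": [0,0,-0.5],"delta_rot": [1,0,0],"fingers": -1},{"travel": [0,0,0],"delta_rot": [0,0,0],"fingers": -1}])

```text
time: 13.45
tcp_pos: [685.7, -12.3, 181.8]
tool_rot: [[0.035, 0.999, -0.006], [0.913, -0.03, 0.407], [0.406, -0.019, -0.914]]
force: [-0.6, 0.1, -3.2]
grip_width: 47.8
finger_force: 30.0
```

Call:
apply_moves(motion=[{"travel": [0.07,0.07,-0.9],"delta_rot": [0,0,0],"fingers": -1},{"travel": [0,0,-0.9],"delta_rot": [0,0,0],"fingers": -1},{"travel": [0,0,-0.9],"delta_rot": [0,0,0],"fingers": -1},{"travel": [0,0,0],"delta_rot": [0,0,0],"fingers": -1},{"travel": [0,0,0],"delta_rot": [0,0,0],"fingers": -1}])

```text
time: 13.95
tcp_pos: [689.8, -4.8, 106.3]
tool_rot: [[0.026, 1.0, -0.001], [0.914, -0.023, 0.406], [0.406, -0.011, -0.914]]
force: [1.5, 1.1, -0.4]
grip_width: 48.0
finger_force: 30.0
```

Call:
apply_moves(motion=[{"travel": [0,-0.06,-0.45],"delta_rot": [0,0,0],"fingers": -1},{"travel": [0,0.03,-0.1],"delta_rot": [0,0,0],"fingers": -1},{"travel": [0,0,0],"delta_rot": [0,0,0],"fingers": -1},{"travel": [0,0,0],"delta_rot": [0,0,0],"fingers": -1}])

```text
time: 14.35
tcp_pos: [689.9, -6.8, 89.6]
tool_rot: [[0.027, 1.0, 0.001], [0.913, -0.025, 0.407], [0.406, -0.01, -0.914]]
force: [-0.4, 0.1, -1.9]
grip_width: 47.8
finger_force: 30.0
```

Call:
apply_moves(motion=[{"travel": [0,0.025,-0.06],"delta_rot": [0,0,0],"fingers": -1},{"travel": [0,0.025,-0.06],"delta_rot": [0,0,0],"fingers": -1},{"travel": [0,0,0],"delta_rot": [0,0,0],"fingers": -1},{"travel": [0,0,0],"delta_rot": [0,0,0],"fingers": -1}])

```text
time: 14.75
tcp_pos: [689.9, -5.4, 85.9]
tool_rot: [[0.027, 1.0, 0.001], [0.913, -0.025, 0.407], [0.407, -0.01, -0.914]]
force: [0.4, 0.2, 0.2]
grip_width: 47.9
finger_force: 30.0
```

Contact is beginning, so I release.

Call:
apply_moves(motion=[{"travel": [0,0,0],"delta_rot": [0,0,0],"fingers": 1},{"travel": [0,0,0],"delta_rot": [0,0,0],"fingers": 1},{"travel": [0,0,0],"delta_rot": [0,0,0],"fingers": 1},{"travel": [0,0,0],"delta_rot": [0,0,0],"fingers": 1},{"travel": [0,0,0],"delta_rot": [0,0,0],"fingers": 1},{"travel": [0,0,0],"delta_rot": [0,0,0],"fingers": 1},{"travel": [0,0,0],"delta_rot": [0,0,0],"fingers": 1},{"travel": [0,0,0],"delta_rot": [0,0,0],"fingers": 1}])

```text
time: 15.55
tcp_pos: [689.7, -5.3, 85.6]
tool_rot: [[0.027, 1.0, 0.0], [0.913, -0.025, 0.407], [0.407, -0.011, -0.914]]
force: [0.3, -0.5, 0.5]
grip_width: 91.1
finger_force: 0.0
```

```bash
python3 - <<'E'
from h import *
s=robot.get_state();c=robot.camera_info("wrist");w=robot.get_image("wrist");im=robot.get_image("side")
print(s["tcp_pos"],s["grip_width"],s["time"],s["joint_positions"])
cv2.imwrite("pics/s4.png",np.hstack([cv2.resize(im[120:290,220:400],(400,380),interpolation=cv2.INTER_CUBIC),cv2.resize(w,(400,380))])[:,:,::-1])
E
```

```text
[689.68621685  -5.28535671  85.55192085] 91.13255306219489 15.55 [-0.21913336  0.63595967  1.44099433  0.44069244  1.19647862 -0.38299083]
```

View pics/s4.png

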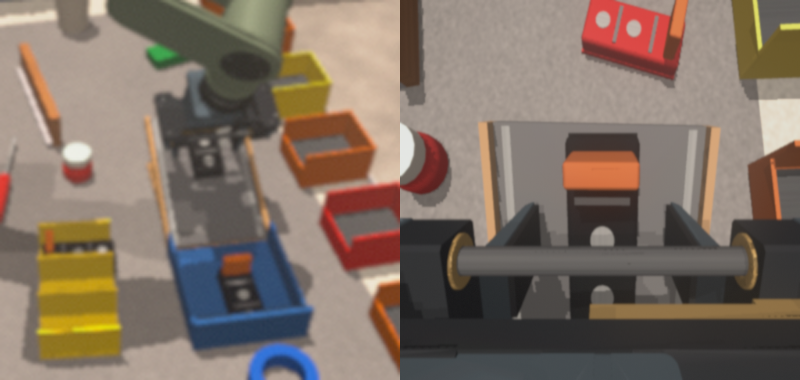

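The heel rest stays on the deck (left half (208,155)), so it grips. I'll back off along the normal, turn 90° about the tool axis, and regrip it by the lug fore and aft.

Call:
apply_moves(motion=[{"travel": [0,-0.36,0.82],"delta_rot": [0,0,0],"fingers": 1},{"travel": [0,-0.36,0.82],"delta_rot": [0,0,0],"fingers": 1},{"travel": [0,-0.36,0.82],"delta_rot": [0,0,0],"fingers": 1},{"travel": [0,0,0],"delta_rot": [0,0.407,-0.914],"fingers": 1},{"travel": [0,0,0],"delta_rot": [0,0.407,-0.914],"fingers": 1},{"travel": [0,0,0],"delta_rot": [0,0.407,-0.914],"fingers": 1},{"travel": [0,0.3,0.1],"delta_rot": [0,0.407,-0.914],"fingers": 1},{"travel": [0,0.3,0.1],"delta_rot": [0,0.407,-0.914],"fingers": 1},{"travel": [0,0.3,0.1],"delta_rot": [0,0.407,-0.914],"fingers": 1},{"travel": [0,0.3,0.1],"delta_rot": [0,0.407,-0.914],"fingers": 1}])

```text
time: 16.65
tcp_pos: [689.6, -1.4, 171.5]
tool_rot: [[0.847, 0.531, -0.0], [0.485, -0.774, 0.407], [0.216, -0.345, -0.914]]
force: [-0.1, -0.1, 0.6]
grip_width: 91.4
finger_force: 0.0
```

Call:
apply_moves(motion=[{"travel": [0.04,0.13,0.15],"delta_rot": [0,0.407,-0.914],"fingers": 1},{"travel": [0,0,0],"delta_rot": [0,0.407,-0.914],"fingers": 1},{"travel": [0,0,0],"delta_rot": [0,0.407,-0.914],"fingers": 1},{"travel": [0,0,0],"delta_rot": [0,0.407,-0.914],"fingers": 1},{"travel": [0,0,0],"delta_rot": [0,0.1,-0.23],"fingers": 1},{"travel": [0,0,0],"delta_rot": [0,0,0],"fingers": 1},{"travel": [0,0,0],"delta_rot": [0,0,0],"fingers": 1}])

```text
time: 17.35
tcp_pos: [690.8, 2.2, 175.8]
tool_rot: [[1.0, -0.027, 0.0], [-0.025, -0.913, 0.407], [-0.011, -0.407, -0.914]]
force: [0.8, -1.3, -0.1]
grip_width: 91.2
finger_force: 0.0
```

```bash
python3 - <<'E'
from h import *
s=robot.get_state();c=robot.camera_info("wrist");w=robot.get_image("wrist");T=np.array(s["tool_rot"]);p=np.array(s["tcp_pos"])
print(p,s["joint_positions"])
R=np.array(c["R"]);t=np.array(c["t"])
# cast lug-top onto plane parallel to deck, 54 above sole; deck point from placing: TCP (689.7,-5.3,85.6) was 7 above sole
n=np.array([-.011,-.407,.914]);q=np.array([689.7,-5.3,85.6])+n*47
o=-R.T@t
for b in rects(w,(5,130,120),(20,255,255),(0,0,512,384),300):
    d=np.c_[(b-[c["cx"],c["cy"]])/[c["fx"],c["fy"]],np.ones(4)]@R
    X=o+d*(((q-o)@n)/(d@n))[:,None];m=X.mean(0)
    print(b.mean(0).round(),m.round(1),np.linalg.norm(X[1]-X[0]).round(),np.linalg.norm(X[2]-X[1]).round(),"in tool frame",(T.T@(m-p)).round(1))
cv2.imwrite("pics/w5.png",w[:,:,::-1])
E
```

```text
[690.83107919   2.20381924 175.84126921] [-0.20838787  0.56482873  1.33268157  0.41955632  1.35551201  1.27532934]
[260. 213.] [690.9  15.  146.2] 11.0 38.0 in tool frame [ 0.1  0.3 32.3]
[177. 102.] [764.5  58.9 166.6] 10.0 28.0 in tool frame [ 72.3 -50.   31.5]
```

View pics/w5.png

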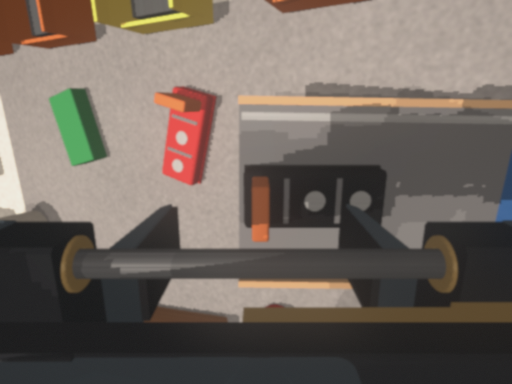

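The wrist view shows the lug at (260,213), centred between the fingers, with the heel rest straight along the slope. I descend 60 mm along the tool axis and grip.

Call:
apply_moves(motion=[{"travel": [0,0.27,-0.61],"delta_rot": [0,0,0],"fingers": 1},{"travel": [0,0.27,-0.61],"delta_rot": [0,0,0],"fingers": 1},{"travel": [0,0.27,-0.61],"delta_rot": [0,0,0],"fingers": 1},{"travel": [0,0,0],"delta_rot": [0,0,0],"fingers": 1},{"travel": [0,0,0],"delta_rot": [0,0,0],"fingers": -1},{"travel": [0,0,0],"delta_rot": [0,0,0],"fingers": -1},{"travel": [0,0,0],"delta_rot": [0,0,0],"fingers": -1},{"travel": [0,0,0],"delta_rot": [0,0,0],"fingers": -1},{"travel": [0,0,0],"delta_rot": [0,0,0],"fingers": -1},{"travel": [0,0,0],"delta_rot": [0,0,0],"fingers": -1}])

```text
time: 18.4
tcp_pos: [691.0, 26.4, 121.2]
tool_rot: [[1.0, -0.028, 0.001], [-0.026, -0.913, 0.407], [-0.011, -0.407, -0.914]]
force: [0.2, 0.4, 0.1]
grip_width: 46.2
finger_force: 0.0
```

Call:
apply_moves(motion=[{"travel": [0,0,0],"delta_rot": [0,0,0],"fingers": -1},{"travel": [0,0,0],"delta_rot": [0,0,0],"fingers": -1},{"travel": [0,0,0],"delta_rot": [0,0,0],"fingers": -1},{"travel": [0,0,0],"delta_rot": [0,0,0],"fingers": -1}])

```text
time: 18.8
tcp_pos: [690.9, 26.5, 120.9]
tool_rot: [[1.0, -0.028, 0.0], [-0.025, -0.913, 0.407], [-0.011, -0.407, -0.914]]
force: [0.6, 0.4, 0.0]
grip_width: 14.2
finger_force: 0.0
```

Call:
apply_moves(motion=[{"travel": [0,0,0],"delta_rot": [0,0,0],"fingers": -1},{"travel": [0,0,0],"delta_rot": [0,0,0],"fingers": -1},{"travel": [0,-0.2,0.46],"delta_rot": [0,0,0],"fingers": -1},{"travel": [0,-0.2,0.6],"delta_rot": [0,0,0],"fingers": -1},{"travel": [0,0,0.9],"delta_rot": [0,0,0],"fingers": -1},{"travel": [0,0,0.9],"delta_rot": [-1,0,0],"fingers": -1},{"travel": [0,0,0.9],"delta_rot": [-1,0,0],"fingers": -1},{"travel": [0,0,0],"delta_rot": [-1,0,0],"fingers": -1},{"travel": [0,0,0],"delta_rot": [0,0,0],"fingers": -1}])

```text
time: 19.7
tcp_pos: [691.4, 18.7, 236.7]
tool_rot: [[1.0, -0.023, 0.004], [-0.023, -1.0, 0.001], [0.004, -0.001, -1.0]]
force: [0.4, 1.2, -2.5]
grip_width: 11.9
finger_force: 30.0
```

Call:
apply_moves(motion=[{"travel": [-0.9,-0.7,0],"delta_rot": [0,0,1],"fingers": -1},{"travel": [-0.9,-0.8,0],"delta_rot": [0,0,1],"fingers": -1},{"travel": [-0.9,-0.8,0],"delta_rot": [0,0,1],"fingers": -1},{"travel": [-0.9,-0.8,0],"delta_rot": [0,0,1],"fingers": -1},{"travel": [-0.9,-0.8,0],"delta_rot": [0,0,1],"fingers": -1},{"travel": [-0.9,-0.8,0],"delta_rot": [0,0,1],"fingers": -1},{"travel": [-0.9,-0.8,0],"delta_rot": [0,0,1],"fingers": -1},{"travel": [-0.9,-0.8,0],"delta_rot": [0,0,1],"fingers": -1},{"travel": [-0.9,-0.8,0],"delta_rot": [0,0,1],"fingers": -1},{"travel": [-0.9,-0.8,0],"delta_rot": [0,0,1],"fingers": -1}])

```text
time: 20.7
tcp_pos: [418.7, -223.4, 233.2]
tool_rot: [[0.197, 0.98, -0.001], [0.98, -0.197, 0.003], [0.003, -0.001, -1.0]]
force: [0.1, 0.3, -1.6]
grip_width: 11.8
finger_force: 30.0
```

Call:
apply_moves(motion=[{"travel": [-0.7,-0.8,0],"delta_rot": [0,0,0.55],"fingers": -1},{"travel": [0,-0.8,0],"delta_rot": [0,0,0],"fingers": -1},{"travel": [0,0,0],"delta_rot": [0,0,0],"fingers": -1},{"travel": [0,0,0],"delta_rot": [0,0,0],"fingers": -1}])

```text
time: 21.1
tcp_pos: [399.0, -270.7, 233.2]
tool_rot: [[0.128, 0.992, -0.001], [0.992, -0.128, 0.003], [0.003, -0.001, -1.0]]
force: [-0.0, 0.7, -1.3]
grip_width: 11.5
finger_force: 30.0
```

```bash
python3 - <<'E'
from h import *
s=robot.get_state();c=robot.camera_info("wrist");w=robot.get_image("wrist")
print(s["tcp_pos"],s["grip_width"],s["joint_positions"])
np.savez("w6.npz",im=w,**c)
cv2.imwrite("pics/w6.png",w[:,:,::-1])
E
```

```text
[ 398.96887917 -270.69358513  233.21618791] 11.541666543096252 [-0.62148694  0.16130865  1.73063711  0.00225868  1.25202368 -0.49375395]
```

View pics/w6.png

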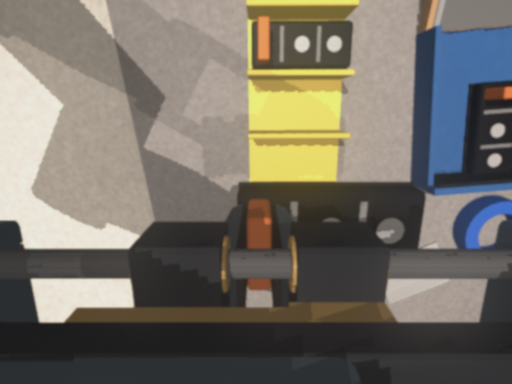

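The wrist view shows the heel held by its lug at (260,240). Wall tops of the rack are at rows 72 and 135, columns 248–352, and heel_done's lug is at (264,38). The middle lane lies between those two walls and the -y lane is just below row 135.

```bash
python3 - <<'E'
from h import *
d=np.load("w6.npz");c={k:d[k] for k in d.files};im=d["im"]
h=cv2.cvtColor(im,cv2.COLOR_RGB2HSV)
for u in(260,330): print(u,[(v,int(h[v,u,2])) for v in list(range(66,80))+list(range(128,142))])
w=cast(c,np.array([(248,72),(354,72),(248,135),(350,135)]),62);print(w.round(1).tolist())
for a,b in((0,1),(2,3)): e=w[b]-w[a];print(np.degrees(np.arctan2(e[1],e[0])),np.hypot(*e[:2]))
hd=rects(im,(5,130,120),(20,255,255),(240,10,300,65),200)
for b in hd:print("done lug",cast(c,b,62).mean(0).round(1))
# lane -y centre: midpoint of wall2, shifted -32 along rack y
ang=np.arctan2(w[1,1]-w[0,1],w[1,0]-w[0,0]);y=np.array([-np.sin(ang),np.cos(ang)])
print("lane centre",w[2:,:2].mean(0)-32*y, "from wall1",w[:2,:2].mean(0)-96*y)
E
```

```text
260 [(66, 74), (67, 75), (68, 94), (69, 152), (70, 211), (71, 229), (72, 231), (73, 227), (74, 209), (75, 168), (76, 134), (77, 123), (78, 126), (79, 141), (128, 232), (129, 223), (130, 194), (131, 166), (132, 168), (133, 196), (134, 223), (135, 232), (136, 232), (137, 224), (138, 206), (139, 182), (140, 173), (141, 171)]
330 [(66, 73), (67, 79), (68, 115), (69, 175), (70, 219), (71, 231), (72, 232), (73, 229), (74, 216), (75, 171), (76, 134), (77, 125), (78, 136), (79, 165), (128, 229), (129, 216), (130, 185), (131, 168), (132, 182), (133, 215), (134, 229), (135, 233), (136, 231), (137, 220), (138, 194), (139, 177), (140, 174), (141, 174)]
[[400.8, -165.7, 62.0], [507.2, -179.5, 62.0], [392.1, -228.2, 62.0], [499.5, -242.2, 62.0]]
-7.412194259128686 107.2723320675613
-7.404882449857584 108.24575207199015
done lug [ 419.9 -136.1   62. ]
lane centre [ 441.68860162 -266.91930963] from wall1 [ 441.61219259 -267.81078319]
```

Call:
apply_moves(motion=[{"travel": [0.03,0.29,-0.5],"delta_rot": [0,0,0],"fingers": -1},{"travel": [0,0,-1],"delta_rot": [0,0,0],"fingers": -1},{"travel": [0,0,-1],"delta_rot": [0,0,0],"fingers": -1},{"travel": [0,0,-1],"delta_rot": [0,0,0],"fingers": -1},{"travel": [0,0,-0.9],"delta_rot": [0,0,0],"fingers": -1},{"travel": [0,0,0],"delta_rot": [0,0,0],"fingers": -1},{"travel": [0,0,0],"delta_rot": [0,0,0],"fingers": -1}])

```text
time: 21.85
tcp_pos: [401.1, -261.3, 102.1]
tool_rot: [[0.125, 0.992, -0.0], [0.992, -0.125, 0.001], [0.001, -0.0, -1.0]]
force: [0.9, 0.2, -2.4]
grip_width: 11.9
finger_force: 30.0
```

```bash
python3 - <<'E'
from h import *
c=robot.camera_info("wrist");w=robot.get_image("wrist");im=robot.get_image("side")
cv2.imwrite("pics/w7.png",np.hstack([w[:,150:450],cv2.resize(im[190:290,220:310],(346,384),interpolation=cv2.INTER_CUBIC)])[:,:,::-1])
E
```

```text
(no output)
```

View pics/w7.png

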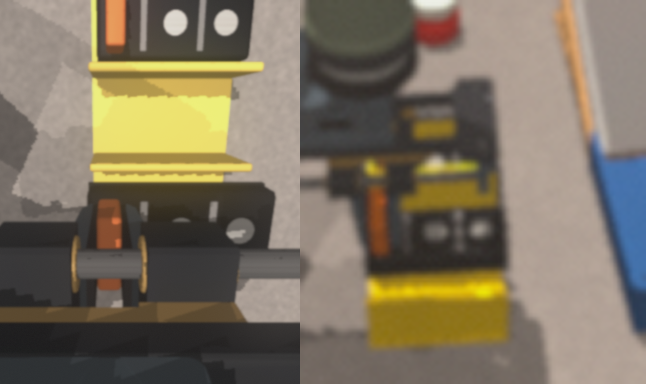

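The views show the heel squarely over the -y lane, with its edge at row 184 parallel to the wall at row 167. I continue down in steps, watching the force.

Call:
apply_moves(motion=[{"travel": [0,-0.02,-0.5],"delta_rot": [0,0,0],"fingers": -1},{"travel": [0,0,-0.5],"delta_rot": [0,0,0],"fingers": -1},{"travel": [0,0,0],"delta_rot": [0,0,0],"fingers": -1}])

```text
time: 22.25
tcp_pos: [400.6, -262.1, 71.8]
tool_rot: [[0.125, 0.992, -0.001], [0.992, -0.125, 0.001], [0.001, -0.001, -1.0]]
force: [-0.3, 0.4, -1.4]
grip_width: 11.9
finger_force: 30.0
```

Call:
apply_moves(motion=[{"travel": [0,0,-0.4],"delta_rot": [0,0,0],"fingers": -1},{"travel": [0,0,-0.4],"delta_rot": [0,0,0],"fingers": -1},{"travel": [0,0,-0.3],"delta_rot": [0,0,0],"fingers": -1},{"travel": [0,0,0],"delta_rot": [0,0,0],"fingers": -1}])

```text
time: 22.65
tcp_pos: [400.7, -262.3, 38.8]
tool_rot: [[0.125, 0.992, -0.0], [0.992, -0.125, 0.001], [0.001, -0.0, -1.0]]
force: [-0.7, 0.3, -1.7]
grip_width: 12.0
finger_force: 30.0
```

Call:
apply_moves(motion=[{"travel": [0,0,-0.07],"delta_rot": [0,0,0],"fingers": -1},{"travel": [0,0,0],"delta_rot": [0,0,0],"fingers": -1},{"travel": [0,0,0],"delta_rot": [0,0,0],"fingers": -1}])

```text
time: 22.95
tcp_pos: [401.1, -262.6, 37.1]
tool_rot: [[0.125, 0.992, 0.001], [0.992, -0.125, -0.0], [-0.0, 0.001, -1.0]]
force: [-0.2, -0.1, -1.4]
grip_width: 11.7
finger_force: 30.0
```

Call:
apply_moves(motion=[{"travel": [0,0,-0.07],"delta_rot": [0,0,0],"fingers": -1},{"travel": [0,0,0],"delta_rot": [0,0,0],"fingers": -1}])

```text
time: 23.15
tcp_pos: [401.2, -262.7, 35.0]
tool_rot: [[0.125, 0.992, 0.001], [0.992, -0.125, -0.0], [-0.0, 0.001, -1.0]]
force: [0.3, -0.1, 2.0]
grip_width: 12.0
finger_force: 30.0
```

Call:
apply_moves(motion=[{"travel": [0,0,-0.04],"delta_rot": [0,0,0],"fingers": -1},{"travel": [0,0,0],"delta_rot": [0,0,0],"fingers": -1}])

```text
time: 23.35
tcp_pos: [401.2, -262.6, 34.9]
tool_rot: [[0.125, 0.992, 0.001], [0.992, -0.125, -0.001], [-0.0, 0.001, -1.0]]
force: [-2.3, 3.3, 12.4]
grip_width: 12.0
finger_force: 30.0
```

Call:
apply_moves(motion=[{"travel": [0,0,0.04],"delta_rot": [0,0,0],"fingers": -1},{"travel": [0,0,0],"delta_rot": [0,0,0],"fingers": 0.3},{"travel": [0,0,0],"delta_rot": [0,0,0],"fingers": 0.3},{"travel": [0,0,0],"delta_rot": [0,0,0],"fingers": 0.3},{"travel": [0,0,0],"delta_rot": [0,0,0],"fingers": 0.3},{"travel": [0,0,0],"delta_rot": [0,0,0],"fingers": 0.3},{"travel": [0,0,0.5],"delta_rot": [0,0,0],"fingers": 0.3},{"travel": [0,0,1],"delta_rot": [0,0,0],"fingers": 0.3},{"travel": [0,0,1],"delta_rot": [0,0,0],"fingers": 0.3},{"travel": [0,0,1],"delta_rot": [0,0,0],"fingers": 0.3}])

```text
time: 24.35
tcp_pos: [400.6, -262.2, 140.5]
tool_rot: [[0.125, 0.992, -0.0], [0.992, -0.125, 0.001], [0.001, -0.0, -1.0]]
force: [0.4, 0.4, -0.1]
grip_width: 59.5
finger_force: 0.0
```

Call:
apply_moves(motion=[{"travel": [0,0,1],"delta_rot": [0,0,0],"fingers": 0.3},{"travel": [0,0,1],"delta_rot": [0,0,0],"fingers": 0.3},{"travel": [0,1,1],"delta_rot": [0,0,0],"fingers": 0.3},{"travel": [0,1,0],"delta_rot": [0,0,0],"fingers": 0.3},{"travel": [0,1,0],"delta_rot": [0,0,0],"fingers": 0.3},{"travel": [0,1,0],"delta_rot": [0,0,0],"fingers": 0.3},{"travel": [0,1,0],"delta_rot": [0,0,0],"fingers": 0.3},{"travel": [0,1,0],"delta_rot": [0,0,0],"fingers": 0.3},{"travel": [0,0,0],"delta_rot": [0,0,0],"fingers": 0.3},{"travel": [0,0,0],"delta_rot": [0,0,0],"fingers": 0.3}])

```text
time: 25.35
tcp_pos: [400.8, -82.2, 229.6]
tool_rot: [[0.123, 0.992, 0.0], [0.992, -0.123, -0.0], [-0.0, 0.0, -1.0]]
force: [0.0, -1.3, 0.5]
grip_width: 59.2
finger_force: 0.0
```

```bash
python3 - <<'E'
from h import *
im=robot.get_image("top");c=robot.camera_info("top");s=robot.get_state();sd=robot.get_image("side")
print(s["tcp_pos"],s["time"])
for b in rects(im,(4,130,100),(20,255,255),(300,190,385,250),6)+rects(im,(4,130,100),(20,255,255),(318,118,378,175),6):
    p=cast(c,b,62);print(b.mean(0),p.mean(0).round(1))
cv2.imwrite("pics/t8.png",np.hstack([cv2.resize(im[100:255,240:395],(400,400),interpolation=cv2.INTER_CUBIC),cv2.resize(sd[130:290,220:380],(400,400),interpolation=cv2.INTER_CUBIC)])[:,:,::-1])
E
```

```text
[400.83188504 -82.71291627 229.56888313] 25.4
[365.5 238. ] [ 399.4 -266.4   62. ]
[343.5 142.5] [ 676.  -219.3   62. ]
```

View pics/t8.png

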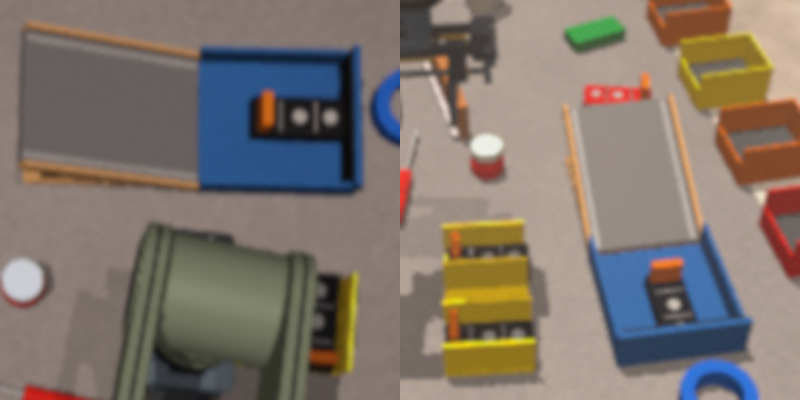

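The side view shows the gripping heel rest flat in the -y lane at (490,330) and heel_done undisturbed at (490,252). The slipped one lies flat in the tray at (668,290). Handing in.

```bash
python3 -c "
from rig import robot
print(robot.sign_off())"
```

```text
the job is handed in; nothing more can be done
None
```

I tested both heel rests and handed the job in at about 25 s: the first slipped and was left lying in the blue catch tray, and the second stayed put and now lies flat in the rack's -y lane; no verdict was shown at hand-in.

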